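# Put the glue jars away in the dry-air box

### The job

Put every glue jar that is out on the bench away in the dry-air box, upright and one to a bay, and press all four covers down (those of empty bays too) until each snaps shut; then turn the red valve lever fully open to purge the box with dry air. The jars are thin glass: grip them gently, with less than 25 N. Leave the other things on the bench where they are.

Things in the scene. Friction and masses are not known exactly. Their poses are not given: they have to be found in the camera images.
- jar_green_mid (a point): Squat thin-glass glue jar with a green screw cap, an upright cylinder 44 mm across and 46 mm tall overall (cap: the top 16 mm), about 85 to 170 g; it starts upright on the bench, or is absent (None). This point is its centre, half-way up (23 mm above its base); z is its axis. Thin glass: grip it with less than 25 N.
- jar_red_mid (a point): Squat thin-glass glue jar with a red screw cap, an upright cylinder 44 mm across and 46 mm tall overall (cap: the top 16 mm), about 85 to 170 g; it starts upright on the bench, or is absent (None). This point is its centre, half-way up (23 mm above its base); z is its axis. Thin glass: grip it with less than 25 N.
- jar_yellow_mid (a point): Squat thin-glass glue jar with a yellow screw cap, an upright cylinder 44 mm across and 46 mm tall overall (cap: the top 16 mm), about 85 to 170 g; it starts upright on the bench, or is absent (None). This point is its centre, half-way up (23 mm above its base); z is its axis. Thin glass: grip it with less than 25 N.
- jar_black_mid (a point): Squat thin-glass glue jar with a black screw cap, an upright cylinder 44 mm across and 46 mm tall overall (cap: the top 16 mm), about 85 to 170 g; it starts upright on the bench, or is absent (None). This point is its centre, half-way up (23 mm above its base); z is its axis. Thin glass: grip it with less than 25 N.
- drybox: Dry-air storage box, fixed to the bench: grey base 111 mm deep (x), 384 long (y), 18 high, four bays in a row under clear domed covers hinged on the far side, brass pipe with a red-levered ball valve off its -y end. Origin on the bench under the middle of the row; x points from the front (tab side, nearest the robot) to the hinges, y along the row, z up.
- bay0 (a point): Centre of the floor of bay 0, 18 mm above the bench; axes as the drybox's; next bay 92 mm away along y. Takes one jar: 73 mm (x) by 66 mm (y) inside a rim 8 mm high. cover0 turns on a line parallel to y, 53 mm in +x of this point and 22 mm above the bench.
- cover0 (a joint): Angle of cover 0: 0 shut, 1.57 upright, 1.85 open stop. Clear box-shaped dome edged in blue: 105 mm from hinge to front plus a 13 mm tab, 78 wide, 50 high, top 72 mm above the bench when shut. A stiff hinge keeps any angle (1 N moves it). In the last 0.12 rad a sprung catch resists with some 10 to 15 N at the pad, then snaps and holds it under 0.03; short of that it is not shut.
- cover0_pad (a point): Blue thumb pad, 26 by 36 mm, outside on the flat top of cover 0, where to press: mid-width, 88 mm from the hinge line measured along the top and 51 mm from it square to the top. z is the top's outward normal; -x points to its front edge, 17 mm away. On an open cover the pad faces away from the robot.
- bay1 (a point): Centre of the floor of bay 1, 18 mm above the bench; axes as the drybox's; next bay 92 mm away along y. Takes one jar: 73 mm (x) by 66 mm (y) inside a rim 8 mm high. cover1 turns on a line parallel to y, 53 mm in +x of this point and 22 mm above the bench.
- cover1 (a joint): Angle of cover 1: 0 shut, 1.57 upright, 1.85 open stop. Clear box-shaped dome edged in blue: 105 mm from hinge to front plus a 13 mm tab, 78 wide, 50 high, top 72 mm above the bench when shut. A stiff hinge keeps any angle (1 N moves it). In the last 0.12 rad a sprung catch resists with some 10 to 15 N at the pad, then snaps and holds it under 0.03; short of that it is not shut.
- cover1_pad (a point): Blue thumb pad, 26 by 36 mm, outside on the flat top of cover 1, where to press: mid-width, 88 mm from the hinge line measured along the top and 51 mm from it square to the top. z is the top's outward normal; -x points to its front edge, 17 mm away. On an open cover the pad faces away from the robot.
- bay2 (a point): Centre of the floor of bay 2, 18 mm above the bench; axes as the drybox's; next bay 92 mm away along y. Takes one jar: 73 mm (x) by 66 mm (y) inside a rim 8 mm high. cover2 turns on a line parallel to y, 53 mm in +x of this point and 22 mm above the bench.
- cover2 (a joint): Angle of cover 2: 0 shut, 1.57 upright, 1.85 open stop. Clear box-shaped dome edged in blue: 105 mm from hinge to front plus a 13 mm tab, 78 wide, 50 high, top 72 mm above the bench when shut. A stiff hinge keeps any angle (1 N moves it). In the last 0.12 rad a sprung catch resists with some 10 to 15 N at the pad, then snaps and holds it under 0.03; short of that it is not shut.
- cover2_pad (a point): Blue thumb pad, 26 by 36 mm, outside on the flat top of cover 2, where to press: mid-width, 88 mm from the hinge line measured along the top and 51 mm from it square to the top. z is the top's outward normal; -x points to its front edge, 17 mm away. On an open cover the pad faces away from the robot.
- bay3 (a point): Centre of the floor of bay 3, 18 mm above the bench; axes as the drybox's; next bay 92 mm away along y. Takes one jar: 73 mm (x) by 66 mm (y) inside a rim 8 mm high. cover3 turns on a line parallel to y, 53 mm in +x of this point and 22 mm above the bench.
- cover3 (a joint): Angle of cover 3: 0 shut, 1.57 upright, 1.85 open stop. Clear box-shaped dome edged in blue: 105 mm from hinge to front plus a 13 mm tab, 78 wide, 50 high, top 72 mm above the bench when shut. A stiff hinge keeps any angle (1 N moves it). In the last 0.12 rad a sprung catch resists with some 10 to 15 N at the pad, then snaps and holds it under 0.03; short of that it is not shut.
- cover3_pad (a point): Blue thumb pad, 26 by 36 mm, outside on the flat top of cover 3, where to press: mid-width, 88 mm from the hinge line measured along the top and 51 mm from it square to the top. z is the top's outward normal; -x points to its front edge, 17 mm away. On an open cover the pad faces away from the robot.
- valve (a joint): Angle of the quarter-turn ball valve: 0 shut (lever across the pipe, pointing to the drybox's -x), 1.571 fully open (lever along the pipe, pointing to the drybox's -y, away from the bays); it turns anticlockwise seen from above to open, with stops at both ends, and its friction needs about 2 N at the lever's end.
- valve_axis (a point): On the valve's upright turning axis at the height of the lever (68 mm above the bench); axes as the drybox's. The valve body, pipe and stem below it reach up to 66 mm at the axis and 57 mm elsewhere. The lever is a level bar 16 mm wide reaching from the axis to 94 mm from it; its red sleeve, 10 mm thick (64 to 74 mm above the bench), covers the part from 28 to 94 mm.
- tin: Bystander: a small bare steel tin, 42 mm across, 18 mm tall, among the jars. Origin under its centre.
- varnish: Bystander: a small amber bottle with a black cap, 28 mm across, 68 mm tall. Origin under its centre.
- pliers: Bystander: pliers with blue handles, 155 mm long, 16 mm high, lying near the valve. Origin at the pivot, handles to -x.
- spanner: Bystander: a dark spanner, 130 mm long, lying beyond the left end of the box. Origin under its middle.
There are look-alikes about, which are no part of the job. Of the things that look like the part that bears jar_green_mid, the smallest one is meant.

How it is judged:
By the outcome, as a careful person would: the job done as asked, in the order asked, and still so for the second after the job is handed in, with the robot touching nothing.
Of jar_green, jar_red, jar_yellow, jar_black only 2 to 4 are there at a start; the rules pass over those that are not, and their reading is None.
At some moment in a run one of jar_green, jar_red, jar_yellow, jar_black may be knocked a few centimetres aside while the robot is not near it.
It also fails if it takes over 210 s, if anything falls off the work surface, if the arm or the gripper's body presses on something with over 40 N, if the wrist force passes 120 N, or if a joint passes its speed limit or range.

### The arm

A 7-joint arm with a two-finger parallel gripper is mounted at the origin on the work surface. World frame = base frame: x ahead of the robot, y to its left, z up, the work surface at z = 0. Lengths are in m, angles in rad, forces in N, time in s.
With the tool pointing down it reaches from about 0.4 to 0.85 m from the base axis. Payload 4.5 kg.
Tool frame: the origin (TCP) lies midway between the tips of the shut fingers; the grasp point (between the pads) lies 19 mm behind it; z points along the fingers, y is the line along which they close (so a half turn about z gives the same grasp; the last joint's range is limited). The gripper opens to 88 mm and grips with 3 to 60 N. Pads are 18 mm wide; open, the fingers measure 123 mm over their backs; the gripper's body (75 mm by 187 mm) begins 45 mm behind the grasp point.
Start: joints at [1.218, 0.689, -0.195, 1.565, 0.157, 0.902, -0.215], TCP at [0.236, -0.579, 0.239] pointing down, gripper open.
Joint ranges: [-3.01, 3.01], [-0.46, 2.08], [-1.47, 1.51], [0.13, 2.56], [-1, 4.14], [0.04, 2.09], [-2.66, 2.66]. Speed limits (rad/s): [2.57, 2.57, 3.14, 3.14, 3.14, 3.14, 3.14].

### API

Orientations are given as a unit quaternion [x, y, z, w].
In Python, from plant import r gives the robot as it stands.
- The arm moves only by the tool carry_out, never from a script. Its argument "plan" is a list of rows, each an object with "rot": the turn, a rotation vector about the tool's x, y, z in rad, a list of three; "xyz": the shift along the tool's x, y, z in m, a list of three; "grip": the closure in counts, from 0 (fully open) to 255 (shut). In form: [{"rot": [wx, wy, wz], "xyz": [dx, dy, dz], "grip": grip}, ...]. A call has 1 to 8 rows; each row is the pose to reach, as a shift and turn from the pose commanded when the call began, along the tool's axes at that moment; what a row does not reach only later rows make up. A row lasts 1/12 s, in which the tool goes at most 41.7 mm and 7.16 degrees, less where a joint would pass 70% of its speed; a pose out of reach is approached as far as the arm can. A call with a gripper value outside its range is refused whole. The fingers move at their own pace and stop on an object; "squeeze" is the grip in N (left out, the last holds). Time passes only in rows, so rows that repeat a pose let the fingers close. It gives the time, the measured TCP pose, the force, the opening and the grip force at its end, in the units of the state.
- r.get_state(): the state, without advancing time (a new reading comes with each control period).
- r.snapshot(name): name is "scene" or "top"; returns the picture (420x560x3 uint8, red, green, blue); there is no depth.
- r.camera_params(name): a dict with "fx", "fy", "cx", "cy" (pixels), "distortion" ([k1, k2, p1, p2, k3] as OpenCV has them; the pictures are not rectified), "position" and "attitude" of the camera in the world. Camera axes: x right, y down, z forward; pixel columns grow to the right and rows downward; lengths in m; the calibration is good to about 2 mm. A picture is of the moment at which its call begins. camera_params takes no time and is no camera call.
- r.finish_job(): hands the job in; it is judged then, once.
The state is a dict: "clock": time; "q": joint angles; "qd": joint speeds; "joint_torque": joint torques, N m; "tool_pos": TCP position; "eef_rot": TCP orientation; "contact_force": force on the tool from outside, world axes, zero at the start; "moment": the same for the moment, N m; "opening": opening from 0.0 (shut) to 1.0 (fully open); "finger_force": force on a finger pad.
Only numpy, scipy, OpenCV 4.12 (cv2) and the standard library are available. Lean on these libraries where they do the work, as an engineer would, in place of code of your own. Each camera call takes 0.05 s, during which the arm holds its last target. There are 200 camera calls.

## Working session

There is one attempt and no reset: what is moved stays moved. The work goes in short steps, Python scripts to look and compute and a tool call to move; the robot and the scene stay as the last step left them, time stands still between calls to the robot, and variables do not carry over. Pictures are saved under pics/ and viewed, at most 14 in all, crops included, and the job is handed in when it is done.

Besides the shell and the picture viewer there is one more tool, called after "Call:" by a JSON object that holds its "op" and its "data", one argument or row to a line. carry_out: Moves the arm, as the interface text tells. Its arguments: {"type":"object","properties":{"plan":{"type":"array"},"squeeze":{"type":"number"}},"required":["plan"]}

```bash
mkdir -p pics
cat > h.py <<'E'
import numpy as np, cv2
from scipy.spatial.transform import Rotation as R
from plant import r
def cam(n):
    p=r.camera_params(n); K=np.array([[p['fx'],0,p['cx']],[0,p['fy'],p['cy']],[0,0,1.]])
    a=np.array(p['attitude']); M=R.from_quat(a).as_matrix() if a.size==4 else a.reshape(3,3)
    return K,np.array(p['distortion'],float),np.array(p['position']),M
def px2w(n,u,v,z):
    K,d,c,M=cam(n); x=cv2.undistortPoints(np.array([[[u,v]]],float),K,d)[0,0]
    g=M@np.array([x[0],x[1],1]); return c+g*(z-c[2])/g[2]
def w2px(n,P):
    K,d,c,M=cam(n); P=np.atleast_2d(np.array(P,float))
    return cv2.projectPoints((P-c)@M,np.zeros(3),np.zeros(3),K,d)[0][:,0]
def shot(n,f=None):
    im=r.snapshot(n)[:,:,::-1].copy()
    if f: cv2.imwrite('pics/'+f,im)
    return im
E
python3 - <<'E'
from h import *
for n in('scene','top'):
    shot(n,n+'0.png'); print(r.camera_params(n))
s=r.get_state();print(s)
E
```

```text
{'fx': 528.1381918447091, 'fy': 528.1381918447091, 'cx': 281.72070646135205, 'cy': 208.32549630475418, 'distortion': array([-0.18156219,  0.        ,  0.        ,  0.        ,  0.        ]), 'position': array([ 1.26144971, -0.08618418,  1.14364147]), 'attitude': array([ 0.7217708 ,  0.62459068, -0.19914222, -0.22198147])}
{'fx': 397.8305389053935, 'fy': 397.8305389053935, 'cx': 280.42580411499915, 'cy': 214.76287354000263, 'distortion': array([-0.00869231,  0.        ,  0.        ,  0.        ,  0.        ]), 'position': array([ 0.37076192, -0.00277757,  1.01342111]), 'attitude': array([ 0.705048  , -0.70462634,  0.06534456, -0.04625071])}
{'clock': 0.1, 'q': array([ 1.2178072 ,  0.68989107, -0.19452645,  1.56622448,  0.1572867 ,
        0.90247743, -0.21507316]), 'qd': array([-0.00023127, -0.00199412,  0.00206065, -0.00153433, -0.0005554 ,
        0.00056657,  0.0025874 ]), 'joint_torque': array([-3.38166814e-03, -5.28501427e+01, -1.27161518e+00, -1.53838259e+01,
       -5.25442930e-02,  1.90329949e-03,  4.28946828e-05]), 'tool_pos': array([ 0.23551892, -0.57832815,  0.23800017]), 'eef_rot': array([ 9.81347757e-01,  1.92239253e-01, -2.03855669e-04, -7.79307524e-04]), 'contact_force': array([0.33921384, 0.05270785, 0.68355996]), 'moment': array([ 0.02212931, -0.05142199,  0.00494266]), 'finger_force': 0.0, 'opening': 0.9979494724092635}
```

View pics/scene0.png

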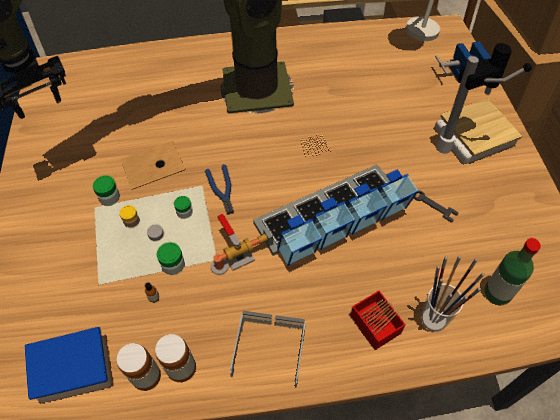

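View pics/top0.png

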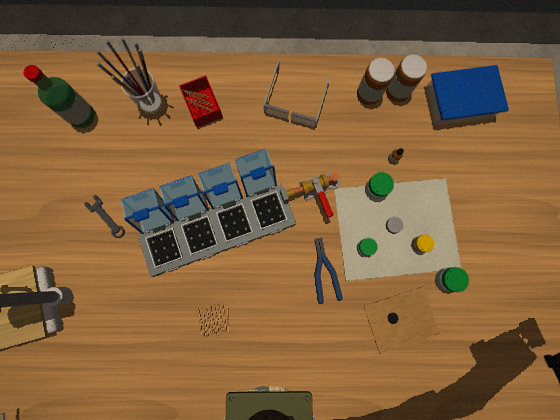

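Top view: three green-capped jars at (381,185), (368,247) and (455,279). (368,247) looks smallest, so it fits jar_green. The yellow jar is at (425,243), the tin at (394,225), and a dark spot on a board at (393,318). I see no red jar. I'll confirm these in an enlarged crop.

Run:
```python
from h import *
a=cv2.imread('pics/top0.png')[150:350,330:480]; b=cv2.imread('pics/scene0.png')[140:290,80:220]
a=cv2.resize(a,None,fx=3,fy=3,interpolation=2); b=cv2.resize(b,None,fx=2.5,fy=2.5,interpolation=2)
c=np.zeros((600,800,3),np.uint8); c[:a.shape[0],:a.shape[1]]=a; c[:b.shape[0],450:450+b.shape[1]]=b
cv2.imwrite('pics/crop1.png',c)
im=cv2.imread('pics/top0.png');hsv=cv2.cvtColor(im,cv2.COLOR_BGR2HSV)
for nm,lo,hi in(('green',(45,120,50),(80,255,255)),('yel',(20,180,120),(32,255,255)),('blue',(105,150,60),(125,255,255)),('red',(0,200,100),(6,255,255))):
    m=cv2.inRange(hsv,lo,hi);n,_,st,ce=cv2.connectedComponentsWithStats(m)
    for i in range(1,n):
        if st[i,4]>25: print(nm,st[i],ce[i].round(1),px2w('top',*ce[i],.046).round(3))
# drybox bays (floor z .018): bay floor centres estimated
for p in((163,248),(199,236),(234,224),(269,211)): print('bay',px2w('top',*p,.018).round(4))
for p in((152,274),(296,224)): print('corner front',px2w('top',*p,.018).round(4))
```

```text
green [ 38  77  30  28 382] [54. 92.] [0.841 0.55  0.046]
green [370 172  24  24 437] [381.4 183.5] [ 0.605 -0.283  0.046]
green [360 238  17  18 236] [367.9 246.5] [ 0.447 -0.243  0.046]
green [444 267  25  25 479] [456.1 279.2] [ 0.367 -0.457  0.046]
yel [302 182  11   7  33] [306.7 184.6] [ 0.601 -0.095  0.046]
yel [417 235  17  17 230] [425.1 242.9] [ 0.456 -0.385  0.046]
blue [ 432   65   76   55 3124] [469.3  92. ] [ 0.854 -0.527  0.046]
blue [241 166  33  14 177] [257.3 172.5] [0.632 0.029 0.046]
blue [203 180  34  15 188] [219.8 187.9] [0.592 0.121 0.046]
blue [164 193  35  15 194] [180.5 200.6] [0.559 0.217 0.046]
blue [149 206  11   6  26] [153.9 208.1] [0.541 0.281 0.046]
blue [125 208  24  14 162] [139.4 214.8] [0.524 0.316 0.046]
red [ 23  65  16  14 159] [30.7 71.4] [0.898 0.615 0.046]
red [186  76  34  44 447] [203.  103.2] [0.814 0.169 0.046]
red [179  85  21  17  55] [188.1  95.6] [0.835 0.208 0.046]
red [318 192  15  25 157] [325.3 203.9] [ 0.553 -0.141  0.046]
bay [0.445 0.262 0.018]
bay [0.4751 0.1739 0.018 ]
bay [0.5055 0.0871 0.018 ]
bay [ 0.539  -0.0009  0.018 ]
corner front [0.3811 0.2861 0.018 ]
corner front [ 0.5059 -0.0692  0.018 ]
```

View pics/crop1.png

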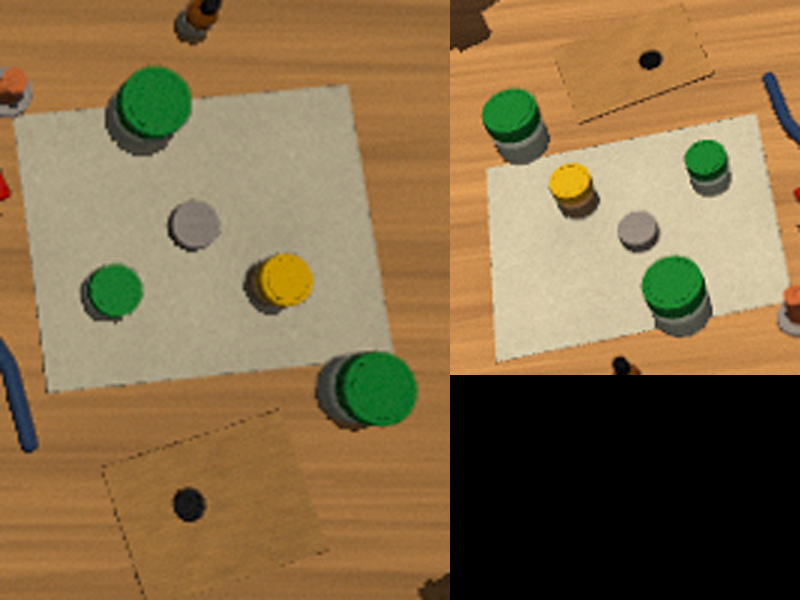

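The crop confirms (368,247) is the smallest green jar: its cap is about 17 px across, against about 25 px for the other two. The yellow jar is the only other one out. The black spot is flat (a hole or knot in the board), so red and black are absent. I'll move over the green jar and refine the box pose meanwhile.

Call:
{"op": "carry_out", "data": {
  "plan": [
    {"rot": [0,0,0],"xyz": [0.322,-0.231,0.08],"grip": 60},
    {"rot": [0,0,0],"xyz": [0.322,-0.231,0.08],"grip": 60},
    {"rot": [0,0,0],"xyz": [0.322,-0.231,0.08],"grip": 60},
    {"rot": [0,0,0],"xyz": [0.322,-0.231,0.08],"grip": 60},
    {"rot": [0,0,0],"xyz": [0.322,-0.231,0.08],"grip": 60},
    {"rot": [0,0,0],"xyz": [0.322,-0.231,0.08],"grip": 60},
    {"rot": [0,0,0],"xyz": [0.322,-0.231,0.08],"grip": 60},
    {"rot": [0,0,0],"xyz": [0.322,-0.231,0.08],"grip": 60}
  ],
  "squeeze": 12
}}

```text
clock: 0.77
tool_pos: [0.4103, -0.3006, 0.1723]
eef_rot: [0.981, 0.192, -0.0, -0.0]
contact_force: [0.4, 0.3, -1.0]
opening: 0.761
finger_force: 0.0
```

```bash
cat >> h.py <<'E'
def cap(lo,hi,amin,amax,im=None,n='top'):
    im=shot(n) if im is None else im
    m=cv2.inRange(cv2.cvtColor(im,cv2.COLOR_BGR2HSV),lo,hi);k,_,st,ce=cv2.connectedComponentsWithStats(m)
    return [(px2w(n,*ce[i],.044).round(4),int(st[i,4])) for i in range(1,k) if amin<st[i,4]<amax]
def jars(n='top'):
    im=shot(n); a=(100,330) if n=='top' else (60,330)
    print('green',cap((45,120,50),(80,255,255),*a,im,n),'yellow',cap((20,180,120),(32,255,255),*a,im,n))
def go(x,y,z,yaw=None):
    s=r.get_state(); M=R.from_quat(s['eef_rot']); e=M.inv().apply(np.array([x,y,z])-s['tool_pos'])
    t=M.as_matrix(); cur=np.arctan2(t[1,0],t[0,0]); print('pos',s['tool_pos'].round(4),'yaw',cur.round(4),'shift',e.round(4), 'rotz',None if yaw is None else round(-(yaw-cur),4),'F',s['contact_force'].round(1),'open',round(s['opening']*88,1),'ff',round(s['finger_force'],1))
E
python3 - <<'E'
from h import *
im=cv2.imread('pics/top0.png'); g=im.max(2)
m=(g<60).astype(np.uint8); m[:150]=0;m[290:]=0;m[:,:135]=0;m[:,300:]=0
m=cv2.morphologyEx(m,cv2.MORPH_CLOSE,np.ones((5,5)))
cs=[c for c in cv2.findContours(m,0,2)[0] if cv2.contourArea(c)>300]
P=[]
for c in cs:
    (u,v),wh,a=cv2.minAreaRect(c); p=px2w('top',u,v,.018); P.append(p[:2]); print((u,v),wh,a,p.round(4))
P=np.array(sorted(P,key=lambda p:p[1])); d=P[-1]-P[0]; print('yaw',np.arctan2(-d[0],d[1]),np.linalg.norm(d),P.mean(0))
hsv=cv2.cvtColor(im,cv2.COLOR_BGR2HSV); m=cv2.inRange(hsv,(0,200,60),(6,255,255)); m[:,:310]=0;m[:,340:]=0
ys,xs=np.nonzero(m); (u,v),wh,a=cv2.minAreaRect(np.c_[xs,ys].astype(np.float32)); print('lever',u,v,wh,a,px2w('top',u,v,.072))
jars(); jars('scene'); go(.447,-.243,.03,.34)
E
```

```text
(163.25, 243.75003051757812) (35.73373031616211, 28.460494995117188) 71.56504821777344 [0.4556 0.2618 0.018 ]
(232.6605987548828, 218.94158935546875) (34.857791900634766, 25.5452938079834) 70.01689910888672 [0.5184 0.0907 0.018 ]
(184.8307647705078, 216.35385131835938) (79.46146392822266, 32.801971435546875) 52.12501525878906 [0.5247 0.2109 0.018 ]
(272.4087829589844, 204.6240692138672) (34.77235412597656, 36.224761962890625) 70.01689910888672 [ 0.5555 -0.0095  0.018 ]
yaw 0.35269517380181553 0.28915913756552886 [0.51352222 0.13847995]
lever 325.0282287597656 204.0670623779297 (26.145339965820312, 6.69398307800293) 67.16634368896484 [ 0.54724541 -0.13620197  0.072     ]
green [(array([ 0.447 , -0.2435,  0.044 ]), 238), (array([ 0.3573, -0.4565,  0.044 ]), 293)] yellow []
green [(array([ 0.4512, -0.2427,  0.044 ]), 195)] yellow [(array([ 0.4612, -0.3868,  0.044 ]), 147)]
pos [ 0.4145 -0.2938  0.1717] yaw 0.401 shift [ 0.0493 -0.0333  0.142 ] rotz 0.061 F [-0.   0.5 -0.1] open 67.3 ff 0.0
```

Call:
{"op": "carry_out", "data": {
  "plan": [
    {"rot": [0,0,0.06],"xyz": [0.05,-0.034,0.09],"grip": 60},
    {"rot": [0,0,0.06],"xyz": [0.05,-0.034,0.09],"grip": 60},
    {"rot": [0,0,0.06],"xyz": [0.05,-0.034,0.09],"grip": 60},
    {"rot": [0,0,0.06],"xyz": [0.05,-0.034,0.11],"grip": 60},
    {"rot": [0,0,0.06],"xyz": [0.05,-0.034,0.13],"grip": 60},
    {"rot": [0,0,0.06],"xyz": [0.05,-0.034,0.148],"grip": 60},
    {"rot": [0,0,0.06],"xyz": [0.05,-0.034,0.16],"grip": 60},
    {"rot": [0,0,0.06],"xyz": [0.05,-0.034,0.16],"grip": 60}
  ],
  "squeeze": 12
}}

```text
clock: 1.53
tool_pos: [0.442, -0.2517, 0.0107]
eef_rot: [0.987, 0.163, -0.002, -0.001]
contact_force: [-0.8, -0.5, 0.8]
opening: 0.766
finger_force: 0.0
```

Run:
```python
from h import *
go(.449,-.243,.011,.34); jars('scene')
# box model fit check: draw outline for candidates on top0
def draw(im,c,yaw,n):
    x=np.array([np.cos(yaw),np.sin(yaw)]);y=np.array([-x[1],x[0]])
    def L(a,b,z): p=np.array(c)+a*x+b*y; return [p[0],p[1],z]
    def poly(pts,col): cv2.polylines(im,[np.int32(np.round(w2px(n,pts)*8))],True,col,1,cv2.LINE_AA,3)
    poly([L(a,b,.018) for a,b in((-.0555,-.192),(.0555,-.192),(.0555,.192),(-.0555,.192))],(0,255,255))
    for i in range(4):
        b=-.138+.092*i
        poly([L(a,b+q,.018) for a,q in((-.0365,-.033),(.0365,-.033),(.0365,.033),(-.0365,.033))],(0,255,0))
out=[]
for c,yaw in(((.491,.1305),.34),):
    for n,(u,v,w,h) in(('top',(110,140,230,150)),('scene',(200,150,230,130))):
        im=cv2.imread(f'pics/{n}0.png'); big=im.copy(); draw(big,c,yaw,n); out.append(cv2.resize(big[v:v+h,u:u+w],None,fx=3,fy=2 and 3)[:400,:690])
o=np.zeros((600,800,3),np.uint8); a=cv2.resize(out[0],(500,290)); b=cv2.resize(out[1],(530,300)); o[:290,:500]=a;o[295:595,:530]=b; cv2.imwrite('pics/fit1.png',o)
```

```text
pos [ 0.442  -0.2517  0.0107] yaw 0.3267 shift [ 0.0094 -0.006  -0.0003] rotz -0.0133 F [-0.8 -0.5  0.8] open 67.4 ff 0.0
green [(array([ 0.4545, -0.2412,  0.044 ]), 146)] yellow [(array([ 0.4591, -0.3841,  0.044 ]), 181)]
```

View pics/fit1.png

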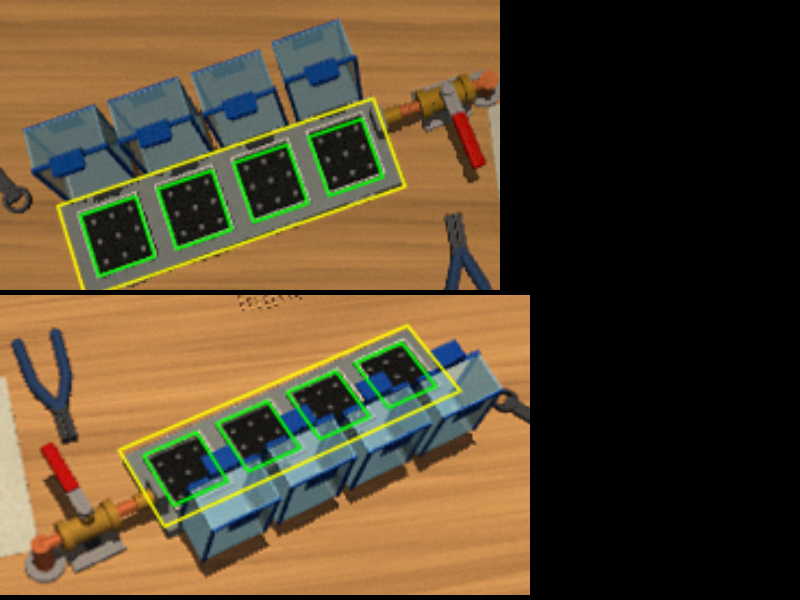

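The box model fits the pictures within about 2 mm in both views. I'll centre on the green jar and close gently.

Call:
{"op": "carry_out", "data": {
  "plan": [
    {"rot": [0,0,0],"xyz": [0.009,-0.006,0.0],"grip": 60},
    {"rot": [0,0,0],"xyz": [0.009,-0.006,0.0],"grip": 60},
    {"rot": [0,0,0],"xyz": [0.009,-0.006,0.0],"grip": 170},
    {"rot": [0,0,0],"xyz": [0.009,-0.006,0.0],"grip": 170},
    {"rot": [0,0,0],"xyz": [0.009,-0.006,0.0],"grip": 170},
    {"rot": [0,0,0],"xyz": [0.009,-0.006,0.0],"grip": 170},
    {"rot": [0,0,0],"xyz": [0.009,-0.006,0.0],"grip": 170},
    {"rot": [0,0,0],"xyz": [0.009,-0.006,0.0],"grip": 170}
  ],
  "squeeze": 12
}}

```text
clock: 2.25
tool_pos: [0.4499, -0.2437, 0.0132]
eef_rot: [0.987, 0.163, 0.0, 0.0]
contact_force: [-0.9, -0.1, 5.4]
opening: 0.493
finger_force: 12.0
```

Call:
{"op": "carry_out", "data": {
  "plan": [
    {"rot": [0,0,0],"xyz": [0,0,-0.03],"grip": 170},
    {"rot": [0,0,0],"xyz": [0,0,-0.06],"grip": 170},
    {"rot": [0,0,0],"xyz": [0,0,-0.1],"grip": 170},
    {"rot": [0,0,0],"xyz": [0,0,-0.13],"grip": 170},
    {"rot": [0,0,0],"xyz": [0,0,-0.13],"grip": 170}
  ]
}}

```text
clock: 2.67
tool_pos: [0.4525, -0.2449, 0.1476]
eef_rot: [0.987, 0.162, 0.004, 0.003]
contact_force: [-0.9, 0.6, -0.9]
opening: 0.496
finger_force: 12.0
```

```bash
cat >> h.py <<'E'
C=np.array([.492,.131]);YW=.34;BX=np.array([np.cos(YW),np.sin(YW)]);BY=np.array([-BX[1],BX[0]])
def bay(i,dx=0,dy=0): return C+BX*dx+BY*(-.138+.092*i+dy)
E
python3 - <<'E'
from h import *
print([bay(i).round(4) for i in range(4)])
go(*bay(1),.14,.34); jars('scene')
E
```

```text
[array([0.538 , 0.0009]), array([0.5073, 0.0876]), array([0.4767, 0.1744]), array([0.446 , 0.2611])]
pos [ 0.4525 -0.2449  0.1476] yaw 0.3261 shift [ 0.1584 -0.2975  0.0067] rotz -0.0139 F [-0.9  0.6 -0.9] open 43.6 ff 12.0
green [(array([ 0.345 , -0.2648,  0.044 ]), 125)] yellow [(array([ 0.4591, -0.3841,  0.044 ]), 181)]
```

Call:
{"op": "carry_out", "data": {
  "plan": [
    {"rot": [0,0,-0.014],"xyz": [0.02,-0.0375,0],"grip": 170},
    {"rot": [0,0,-0.014],"xyz": [0.04,-0.075,0],"grip": 170},
    {"rot": [0,0,-0.014],"xyz": [0.06,-0.112,0],"grip": 170},
    {"rot": [0,0,-0.014],"xyz": [0.08,-0.15,0],"grip": 170},
    {"rot": [0,0,-0.014],"xyz": [0.1,-0.187,0],"grip": 170},
    {"rot": [0,0,-0.014],"xyz": [0.12,-0.224,0],"grip": 170},
    {"rot": [0,0,-0.014],"xyz": [0.14,-0.262,0],"grip": 170},
    {"rot": [0,0,-0.014],"xyz": [0.158,-0.297,0],"grip": 170}
  ]
}}

```text
clock: 3.38
tool_pos: [0.5026, 0.0873, 0.141]
eef_rot: [0.986, 0.17, -0.002, 0.0]
contact_force: [0.9, 0.2, -1.5]
opening: 0.495
finger_force: 12.0
```

Call:
{"op": "carry_out", "data": {
  "plan": [
    {"rot": [0,0,0],"xyz": [0,0,0],"grip": 170},
    {"rot": [0,0,0],"xyz": [0,0,0],"grip": 170},
    {"rot": [0,0,0],"xyz": [0,0,0],"grip": 170}
  ]
}}

```text
clock: 3.63
tool_pos: [0.5025, 0.0849, 0.1413]
eef_rot: [0.985, 0.17, -0.002, 0.001]
contact_force: [-0.5, -0.6, -1.5]
opening: 0.495
finger_force: 12.0
```

Run:
```python
from h import *
go(*bay(1),.033,.34)
```

```text
pos [0.5025 0.0849 0.1413] yaw 0.3413 shift [ 0.0058 -0.001   0.1083] rotz 0.0013 F [-0.5 -0.6 -1.5] open 43.5 ff 12.0
```

Call:
{"op": "carry_out", "data": {
  "plan": [
    {"rot": [0,0,0],"xyz": [0.006,-0.001,0.03],"grip": 170},
    {"rot": [0,0,0],"xyz": [0.006,-0.001,0.06],"grip": 170},
    {"rot": [0,0,0],"xyz": [0.006,-0.001,0.08],"grip": 170},
    {"rot": [0,0,0],"xyz": [0.006,-0.001,0.095],"grip": 170},
    {"rot": [0,0,0],"xyz": [0.006,-0.001,0.104],"grip": 170},
    {"rot": [0,0,0],"xyz": [0.006,-0.001,0.108],"grip": 170},
    {"rot": [0,0,0],"xyz": [0.006,-0.001,0.11],"grip": 170},
    {"rot": [0,0,0],"xyz": [0.006,-0.001,0.11],"grip": 170}
  ]
}}

```text
clock: 4.3
tool_pos: [0.5092, 0.0877, 0.0329]
eef_rot: [0.986, 0.169, 0.0, 0.0]
contact_force: [-0.1, -0.9, -0.7]
opening: 0.494
finger_force: 12.0
```

Run:
```python
from h import *
go(*bay(1),.031,.34)
```

```text
pos [0.5092 0.0877 0.0329] yaw 0.3397 shift [-0.0018 -0.0005  0.0019] rotz -0.0003 F [-0.1 -0.9 -0.7] open 43.5 ff 12.0
```

Call:
{"op": "carry_out", "data": {
  "plan": [
    {"rot": [0,0,0],"xyz": [0,0,0.002],"grip": 170},
    {"rot": [0,0,0],"xyz": [0,0,0.003],"grip": 170},
    {"rot": [0,0,0],"xyz": [0,0,0.003],"grip": 150},
    {"rot": [0,0,0],"xyz": [0,0,0.002],"grip": 80},
    {"rot": [0,0,0],"xyz": [0,0,0.001],"grip": 60},
    {"rot": [0,0,0],"xyz": [0,0,0.0],"grip": 60},
    {"rot": [0,0,0],"xyz": [0,0,0],"grip": 60},
    {"rot": [0,0,0],"xyz": [0,0,-0.02],"grip": 60}
  ]
}}

```text
clock: 4.97
tool_pos: [0.5074, 0.0884, 0.0508]
eef_rot: [0.985, 0.17, -0.002, 0.0]
contact_force: [-0.3, -0.5, -1.1]
opening: 0.765
finger_force: 0.0
```

Call:
{"op": "carry_out", "data": {
  "plan": [
    {"rot": [0,0,0],"xyz": [0,0,-0.03],"grip": 60},
    {"rot": [0,0,0],"xyz": [0,0,-0.07],"grip": 60},
    {"rot": [0,0,0],"xyz": [0,0,-0.1],"grip": 60},
    {"rot": [0,0,0],"xyz": [0,0,-0.1],"grip": 60}
  ]
}}

```text
clock: 5.3
tool_pos: [0.5123, 0.089, 0.1578]
eef_rot: [0.986, 0.169, 0.005, -0.0]
contact_force: [0.2, 0.2, -0.5]
opening: 0.769
finger_force: 0.0
```

Run:
```python
from h import *
jars('top');jars('scene');go(.458,-.385,.14,.34)
```

```text
green [(array([0.8345, 0.5511, 0.044 ]), 318)] yellow [(array([ 0.4559, -0.3858,  0.044 ]), 236)]
green [(array([0.5003, 0.0923, 0.044 ]), 159)] yellow [(array([ 0.4591, -0.384 ,  0.044 ]), 180)]
pos [0.5097 0.0887 0.1538] yaw 0.3409 shift [-0.2071  0.4292  0.0133] rotz 0.0009 F [-0.6  0.9 -0.1] open 67.2 ff 0.0
```

Call:
{"op": "carry_out", "data": {
  "plan": [
    {"rot": [0,0,0],"xyz": [-0.017,0.036,0],"grip": 60},
    {"rot": [0,0,0],"xyz": [-0.034,0.072,0],"grip": 60},
    {"rot": [0,0,0],"xyz": [-0.052,0.107,0],"grip": 60},
    {"rot": [0,0,0],"xyz": [-0.069,0.143,0],"grip": 60},
    {"rot": [0,0,0],"xyz": [-0.086,0.179,0],"grip": 60},
    {"rot": [0,0,0],"xyz": [-0.104,0.215,0],"grip": 60},
    {"rot": [0,0,0],"xyz": [-0.121,0.25,0],"grip": 60},
    {"rot": [0,0,0],"xyz": [-0.138,0.286,0],"grip": 60}
  ]
}}

```text
clock: 6.07
tool_pos: [0.4728, -0.2283, 0.1509]
eef_rot: [0.985, 0.17, -0.002, -0.001]
contact_force: [0.6, -0.2, -0.3]
opening: 0.762
finger_force: 0.0
```

Call:
{"op": "carry_out", "data": {
  "plan": [
    {"rot": [0,0,0],"xyz": [-0.017,0.036,0],"grip": 60},
    {"rot": [0,0,0],"xyz": [-0.034,0.072,0],"grip": 60},
    {"rot": [0,0,0],"xyz": [-0.052,0.107,0],"grip": 60},
    {"rot": [0,0,0],"xyz": [-0.069,0.143,0.01],"grip": 60},
    {"rot": [0,0,0],"xyz": [-0.069,0.143,0.02],"grip": 60},
    {"rot": [0,0,0],"xyz": [-0.069,0.143,0.02],"grip": 60}
  ]
}}

```text
clock: 6.57
tool_pos: [0.4539, -0.3867, 0.129]
eef_rot: [0.986, 0.167, -0.002, -0.002]
contact_force: [0.3, 0.6, 0.1]
opening: 0.763
finger_force: 0.0
```

Run:
```python
from h import *
jars('scene');jars('top');go(.458,-.385,.012,.34)
```

```text
green [(array([ 0.3368, -0.4573,  0.044 ]), 64), (array([ 0.3656, -0.4451,  0.044 ]), 68), (array([0.4991, 0.0916, 0.044 ]), 204)] yellow []
green [(array([0.51  , 0.0884, 0.044 ]), 267)] yellow []
pos [ 0.4567 -0.383   0.1309] yaw 0.3418 shift [0.0007 0.0029 0.1189] rotz 0.0018 F [ 0.8  1.2 -0.3] open 67.4 ff 0.0
```

Call:
{"op": "carry_out", "data": {
  "plan": [
    {"rot": [0,0,0],"xyz": [0,0.002,0.03],"grip": 60},
    {"rot": [0,0,0],"xyz": [0,0.002,0.055],"grip": 60},
    {"rot": [0,0,0],"xyz": [0,0.002,0.08],"grip": 60},
    {"rot": [0,0,0],"xyz": [0,0.002,0.1],"grip": 60},
    {"rot": [0,0,0],"xyz": [0,0.002,0.115],"grip": 60},
    {"rot": [0,0,0],"xyz": [0,0.002,0.118],"grip": 60},
    {"rot": [0,0,0],"xyz": [0,0.002,0.118],"grip": 60},
    {"rot": [0,0,0],"xyz": [0,0.002,0.118],"grip": 60}
  ]
}}

```text
clock: 7.33
tool_pos: [0.459, -0.3859, 0.0155]
eef_rot: [0.985, 0.17, 0.0, 0.0]
contact_force: [-0.4, -0.4, 0.4]
opening: 0.767
finger_force: 0.0
```

Run:
```python
from h import *
go(.458,-.385,.012,.34);im=shot('scene');a=cv2.resize(im[150:300,50:250],None,fx=2.5,fy=2.5); im=shot('top'); b=cv2.resize(im[180:300,350:500],None,fx=2.5,fy=2.5); a[-225:,-300:]=b[75:,75:]; cv2.imwrite('pics/y1.png',a)
```

```text
pos [ 0.459  -0.3859  0.0155] yaw 0.3426 shift [-0.0006 -0.0012  0.0035] rotz 0.0026 F [-0.4 -0.4  0.4] open 67.5 ff 0.0
```

View pics/y1.png

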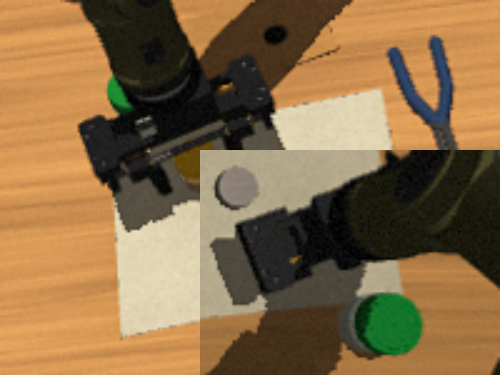

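The yellow cap sits between the open fingers at about (195,165) in the crop. I'll close, then lift.

Call:
{"op": "carry_out", "data": {
  "plan": [
    {"rot": [0,0,0],"xyz": [0,0,0.003],"grip": 60},
    {"rot": [0,0,0],"xyz": [0,0,0.003],"grip": 170},
    {"rot": [0,0,0],"xyz": [0,0,0.003],"grip": 170},
    {"rot": [0,0,0],"xyz": [0,0,0.003],"grip": 170},
    {"rot": [0,0,0],"xyz": [0,0,0.003],"grip": 170},
    {"rot": [0,0,0],"xyz": [0,0,0.003],"grip": 170},
    {"rot": [0,0,0],"xyz": [0,0,0.003],"grip": 170}
  ],
  "squeeze": 12
}}

```text
clock: 8.02
tool_pos: [0.458, -0.3868, 0.0119]
eef_rot: [0.986, 0.17, -0.0, 0.0]
contact_force: [-0.2, 0.7, 2.2]
opening: 0.499
finger_force: 12.0
```

Call:
{"op": "carry_out", "data": {
  "plan": [
    {"rot": [0,0,0],"xyz": [0,0,-0.03],"grip": 170},
    {"rot": [0,0,0],"xyz": [0,0,-0.06],"grip": 170},
    {"rot": [0,0,0],"xyz": [0,0,-0.1],"grip": 170},
    {"rot": [0,0,0],"xyz": [0,0,-0.13],"grip": 170},
    {"rot": [0,0,0],"xyz": [0,0,-0.13],"grip": 170},
    {"rot": [0,0,0],"xyz": [0,0,-0.13],"grip": 170}
  ]
}}

```text
clock: 8.52
tool_pos: [0.4589, -0.3876, 0.1434]
eef_rot: [0.986, 0.169, 0.001, 0.001]
contact_force: [0.9, -0.2, -2.1]
opening: 0.493
finger_force: 12.0
```

Run:
```python
from h import *
go(*bay(0),.145,.34)
```

```text
pos [ 0.4589 -0.3876  0.1434] yaw 0.3406 shift [ 0.2044 -0.3398 -0.0023] rotz 0.0006 F [ 0.9 -0.2 -2.1] open 43.4 ff 12.0
```

Call:
{"op": "carry_out", "data": {
  "plan": [
    {"rot": [0,0,0],"xyz": [0.017,-0.028,0],"grip": 170},
    {"rot": [0,0,0],"xyz": [0.034,-0.057,0],"grip": 170},
    {"rot": [0,0,0],"xyz": [0.051,-0.085,0],"grip": 170},
    {"rot": [0,0,0],"xyz": [0.068,-0.113,0],"grip": 170},
    {"rot": [0,0,0],"xyz": [0.085,-0.142,0],"grip": 170},
    {"rot": [0,0,0],"xyz": [0.102,-0.17,0],"grip": 170},
    {"rot": [0,0,0],"xyz": [0.119,-0.198,0],"grip": 170},
    {"rot": [0,0,0],"xyz": [0.136,-0.227,0],"grip": 170}
  ]
}}

```text
clock: 9.18
tool_pos: [0.5091, -0.1259, 0.14]
eef_rot: [0.986, 0.169, -0.002, -0.0]
contact_force: [0.6, -0.4, -0.9]
opening: 0.496
finger_force: 12.0
```

Call:
{"op": "carry_out", "data": {
  "plan": [
    {"rot": [0,0,0],"xyz": [0.017,-0.028,0],"grip": 170},
    {"rot": [0,0,0],"xyz": [0.034,-0.057,0],"grip": 170},
    {"rot": [0,0,0],"xyz": [0.051,-0.085,0],"grip": 170},
    {"rot": [0,0,0],"xyz": [0.068,-0.113,0],"grip": 170},
    {"rot": [0,0,0],"xyz": [0.068,-0.113,0],"grip": 170},
    {"rot": [0,0,0],"xyz": [0.068,-0.113,0],"grip": 170},
    {"rot": [0,0,0],"xyz": [0.068,-0.113,0],"grip": 170}
  ]
}}

```text
clock: 9.77
tool_pos: [0.5354, 0.0011, 0.1404]
eef_rot: [0.986, 0.17, -0.002, 0.0]
contact_force: [-0.5, -0.9, -1.1]
opening: 0.491
finger_force: 12.0
```

Run:
```python
from h import *
go(*bay(0),.032,.34)
```

```text
pos [0.5354 0.0011 0.1404] yaw 0.341 shift [0.0028 0.0011 0.1084] rotz 0.001 F [-0.5 -0.9 -1.1] open 43.2 ff 12.0
```

Call:
{"op": "carry_out", "data": {
  "plan": [
    {"rot": [0,0,0],"xyz": [0.002,0.001,0.03],"grip": 170},
    {"rot": [0,0,0],"xyz": [0.002,0.001,0.06],"grip": 170},
    {"rot": [0,0,0],"xyz": [0.002,0.001,0.08],"grip": 170},
    {"rot": [0,0,0],"xyz": [0.002,0.001,0.095],"grip": 170},
    {"rot": [0,0,0],"xyz": [0.002,0.001,0.104],"grip": 170},
    {"rot": [0,0,0],"xyz": [0.002,0.001,0.108],"grip": 170},
    {"rot": [0,0,0],"xyz": [0.002,0.001,0.109],"grip": 170},
    {"rot": [0,0,0],"xyz": [0.002,0.001,0.109],"grip": 170}
  ]
}}

```text
clock: 10.43
tool_pos: [0.539, 0.0008, 0.033]
eef_rot: [0.986, 0.169, 0.0, 0.0]
contact_force: [-0.2, 0.3, -1.4]
opening: 0.497
finger_force: 12.0
```

Run:
```python
from h import *
go(*bay(0),.03,.34)
```

```text
pos [0.539  0.0008 0.033 ] yaw 0.3399 shift [-0.0009 -0.0005  0.003 ] rotz -0.0001 F [-0.2  0.3 -1.4] open 43.7 ff 12.0
```

Call:
{"op": "carry_out", "data": {
  "plan": [
    {"rot": [0,0,0],"xyz": [0,0,0.002],"grip": 170},
    {"rot": [0,0,0],"xyz": [0,0,0.0035],"grip": 170},
    {"rot": [0,0,0],"xyz": [0,0,0.0035],"grip": 150},
    {"rot": [0,0,0],"xyz": [0,0,0.003],"grip": 80},
    {"rot": [0,0,0],"xyz": [0,0,0.001],"grip": 60},
    {"rot": [0,0,0],"xyz": [0,0,0.0],"grip": 60},
    {"rot": [0,0,0],"xyz": [0,0,0],"grip": 60},
    {"rot": [0,0,0],"xyz": [0,0,-0.02],"grip": 60}
  ]
}}

```text
clock: 11.1
tool_pos: [0.5367, 0.0015, 0.0506]
eef_rot: [0.985, 0.17, -0.003, -0.0]
contact_force: [-1.0, 0.5, 0.2]
opening: 0.762
finger_force: 0.0
```

Call:
{"op": "carry_out", "data": {
  "plan": [
    {"rot": [0,0,0],"xyz": [0,0,-0.03],"grip": 60},
    {"rot": [0,0,0],"xyz": [0,0,-0.07],"grip": 60},
    {"rot": [0,0,0],"xyz": [0,0,-0.11],"grip": 255},
    {"rot": [0,0,0],"xyz": [0,0,-0.15],"grip": 255},
    {"rot": [0,0,0],"xyz": [0,0,-0.15],"grip": 255},
    {"rot": [0,0,0],"xyz": [0,0,-0.15],"grip": 255}
  ]
}}

```text
clock: 11.6
tool_pos: [0.5408, 0.0011, 0.2053]
eef_rot: [0.986, 0.169, 0.003, 0.001]
contact_force: [-0.6, -0.6, -0.3]
opening: 0.491
finger_force: 0.0
```

Run:
```python
from h import *
jars('top');jars('scene');go(*bay(0,.165),.2,.34)
```

```text
green [(array([0.8344, 0.5425, 0.044 ]), 251)] yellow []
green [(array([0.4996, 0.0943, 0.044 ]), 167)] yellow [(array([0.5385, 0.0069, 0.044 ]), 88)]
pos [0.5384 0.0012 0.2023] yaw 0.3406 shift [0.1645 0.0002 0.0022] rotz 0.0006 F [-0.1 -0.  -0.1] open 34.1 ff 0.0
```

Both jars are in. The tool axes now line up with the box (tool x = box x, tool y = −box y). Next I'll go behind cover 0 with the fingers shut.

Call:
{"op": "carry_out", "data": {
  "plan": [
    {"rot": [0,0,0],"xyz": [0.04,0,0],"grip": 255},
    {"rot": [0,0,0],"xyz": [0.08,0,0],"grip": 255},
    {"rot": [0,0,0],"xyz": [0.12,0,0],"grip": 255},
    {"rot": [0,0,0],"xyz": [0.165,0,0],"grip": 255},
    {"rot": [0,0,0],"xyz": [0.165,0,0.03],"grip": 255},
    {"rot": [0,0,0],"xyz": [0.165,0,0.07],"grip": 255},
    {"rot": [0,0,0],"xyz": [0.165,0,0.105],"grip": 255},
    {"rot": [0,0,0],"xyz": [0.165,0,0.105],"grip": 255}
  ]
}}

```text
clock: 12.37
tool_pos: [0.687, 0.0561, 0.0874]
eef_rot: [0.985, 0.17, -0.009, -0.0]
contact_force: [-1.9, 0.4, -0.7]
opening: 0.006
finger_force: 0.0
```

```bash
cat >> h.py <<'E'
def loc():
    s=r.get_state(); p=s['tool_pos'][:2]-C; print('box x %.4f y %.4f z %.4f'%(p@BX,p@BY,s['tool_pos'][2]),'bays y',-.138,-.046,.046,.138,'F',s['contact_force'].round(1),'Mrot',R.from_quat(s['eef_rot']).as_matrix()[:,2].round(3),'t',s['clock'])
E
python3 -c "
from h import *
loc();go(*bay(0),.1,.34)"
```

```text
box x 0.1589 y -0.1357 z 0.0874 bays y -0.138 -0.046 0.046 0.138 F [-1.9  0.4 -0.7] Mrot [-0.019 -0.002 -1.   ] t 12.3667
pos [0.687  0.0561 0.0874] yaw 0.3414 shift [-0.1591  0.0021 -0.0097] rotz 0.0014 F [-1.9  0.4 -0.7] open 0.5 ff 0.0
```

Call:
{"op": "carry_out", "data": {
  "plan": [
    {"rot": [0,0,0],"xyz": [-0.02,0.002,-0.008],"grip": 255},
    {"rot": [0,0,0],"xyz": [-0.045,0.002,-0.008],"grip": 255},
    {"rot": [0,0,0],"xyz": [-0.07,0.002,-0.008],"grip": 255},
    {"rot": [0,0,0],"xyz": [-0.095,0.002,-0.008],"grip": 255},
    {"rot": [0,0,0],"xyz": [-0.12,0.002,-0.008],"grip": 255},
    {"rot": [0,0,0],"xyz": [-0.145,0.002,-0.008],"grip": 255},
    {"rot": [0,0,0],"xyz": [-0.17,0.002,-0.008],"grip": 255},
    {"rot": [0,0,0],"xyz": [-0.192,0.002,-0.008],"grip": 255}
  ]
}}

```text
clock: 13.03
tool_pos: [0.5128, -0.0103, 0.1066]
eef_rot: [0.986, 0.169, -0.0, 0.0]
contact_force: [-0.7, -0.3, -0.2]
opening: 0.006
finger_force: 0.0
```

```bash
python3 -c "
from h import *
shot('scene','c0.png');loc()"
```

```text
box x -0.0336 y -0.1403 z 0.1063 bays y -0.138 -0.046 0.046 0.138 F [-4.4 -2.5 -1.1] Mrot [-0.008 -0.002 -1.   ] t 13.0833
```

View pics/c0.png

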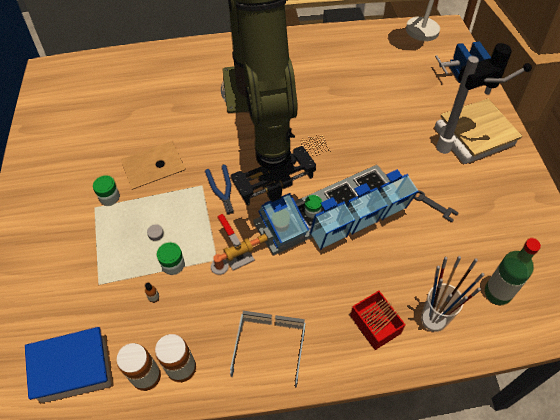

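Cover 0 at about (285,222) is swung nearly shut over the yellow jar. The green jar is visible at (313,203). Now I'll press the pad.

Call:
{"op": "carry_out", "data": {
  "plan": [
    {"rot": [0,0,0],"xyz": [0,0,0.01],"grip": 255},
    {"rot": [0,0,0],"xyz": [0,0,0.02],"grip": 255},
    {"rot": [0,0,0],"xyz": [0,0,0.028],"grip": 255},
    {"rot": [0,0,0],"xyz": [0,0,0.032],"grip": 255},
    {"rot": [0,0,0],"xyz": [0,0,0.035],"grip": 255},
    {"rot": [0,0,0],"xyz": [0,0,0.037],"grip": 255},
    {"rot": [0,0,0],"xyz": [0,0,0.038],"grip": 255},
    {"rot": [0,0,0],"xyz": [0,0,0.038],"grip": 255}
  ]
}}

```text
clock: 13.75
tool_pos: [0.513, -0.0102, 0.0713]
eef_rot: [0.986, 0.169, -0.001, 0.001]
contact_force: [-11.3, -0.9, 47.2]
opening: 0.008
finger_force: 23.8
```

```bash
python3 -c "
from h import *
loc()"
```

```text
box x -0.0273 y -0.1401 z 0.0713 bays y -0.138 -0.046 0.046 0.138 F [-11.3  -0.9  47.2] Mrot [-0.001 -0.001 -1.   ] t 13.75
```

Force reached 47 N at z = 0.071, which is the hard stop of the shut cover, so it has snapped. On to cover 1.

Call:
{"op": "carry_out", "data": {
  "plan": [
    {"rot": [0,0,0],"xyz": [0,0,-0.04],"grip": 255},
    {"rot": [0,0,0],"xyz": [0,0,-0.08],"grip": 255},
    {"rot": [0,0,0],"xyz": [0,0,-0.12],"grip": 255},
    {"rot": [0,0,0],"xyz": [0,0,-0.135],"grip": 255},
    {"rot": [0,0,0],"xyz": [0,-0.035,-0.135],"grip": 255},
    {"rot": [0,0,0],"xyz": [0,-0.07,-0.135],"grip": 255},
    {"rot": [0,0,0],"xyz": [0,-0.093,-0.135],"grip": 255},
    {"rot": [0,0,0],"xyz": [0,-0.093,-0.135],"grip": 255}
  ]
}}

```text
clock: 14.42
tool_pos: [0.4822, 0.0849, 0.2025]
eef_rot: [0.985, 0.174, 0.0, -0.002]
contact_force: [0.7, 0.0, 0.4]
opening: 0.003
finger_force: 0.0
```

Call:
{"op": "carry_out", "data": {
  "plan": [
    {"rot": [0,0,0],"xyz": [0.04,0,0],"grip": 255},
    {"rot": [0,0,0],"xyz": [0.08,0,0],"grip": 255},
    {"rot": [0,0,0],"xyz": [0.12,0,0],"grip": 255},
    {"rot": [0,0,0],"xyz": [0.16,0,0],"grip": 255},
    {"rot": [0,0,0],"xyz": [0.19,0,0],"grip": 255},
    {"rot": [0,0,0],"xyz": [0.19,0,0],"grip": 255},
    {"rot": [0,0,0],"xyz": [0.19,0,0.035],"grip": 255},
    {"rot": [0,0,0],"xyz": [0.19,0,0.07],"grip": 255}
  ]
}}

```text
clock: 15.08
tool_pos: [0.6647, 0.1419, 0.1332]
eef_rot: [0.986, 0.17, 0.003, -0.0]
contact_force: [-0.3, 0.3, -0.6]
opening: 0.004
finger_force: 0.0
```

```bash
python3 -c "
from h import *
loc();jars('scene')"
```

```text
box x 0.1665 y -0.0473 z 0.1332 bays y -0.138 -0.046 0.046 0.138 F [-0.3  0.3 -0.6] Mrot [ 0.006  0.001 -1.   ] t 15.0833
green [(array([0.4985, 0.0909, 0.044 ]), 171)] yellow []
```

Call:
{"op": "carry_out", "data": {
  "plan": [
    {"rot": [0,0,0],"xyz": [0,0,0.02],"grip": 255},
    {"rot": [0,0,0],"xyz": [0,0,0.038],"grip": 255},
    {"rot": [0,0,0],"xyz": [0,0,0.038],"grip": 255},
    {"rot": [0,0,0],"xyz": [-0.025,0,0.038],"grip": 255},
    {"rot": [0,0,0],"xyz": [-0.05,0,0.038],"grip": 255},
    {"rot": [0,0,0],"xyz": [-0.075,0,0.038],"grip": 255},
    {"rot": [0,0,0],"xyz": [-0.1,0,0.038],"grip": 255}
  ]
}}

```text
clock: 15.72
tool_pos: [0.5696, 0.1084, 0.097]
eef_rot: [0.986, 0.17, 0.003, -0.0]
contact_force: [1.7, -1.1, 2.2]
opening: 0.008
finger_force: 1.4
```

Call:
{"op": "carry_out", "data": {
  "plan": [
    {"rot": [0,0,0],"xyz": [-0.025,0,0],"grip": 255},
    {"rot": [0,0,0],"xyz": [-0.05,0,0],"grip": 255},
    {"rot": [0,0,0],"xyz": [-0.075,0,0],"grip": 255},
    {"rot": [0,0,0],"xyz": [-0.098,0,0],"grip": 255},
    {"rot": [0,0,0],"xyz": [-0.098,0,0],"grip": 255},
    {"rot": [0,0,0],"xyz": [-0.098,0,0],"grip": 255}
  ]
}}

```text
clock: 16.22
tool_pos: [0.4755, 0.0751, 0.0959]
eef_rot: [0.986, 0.169, 0.0, 0.0]
contact_force: [0.7, 0.5, -0.5]
opening: 0.005
finger_force: 0.0
```

```bash
python3 -c "
from h import *
loc()"
```

```text
box x -0.0342 y -0.0472 z 0.0959 bays y -0.138 -0.046 0.046 0.138 F [ 0.7  0.5 -0.5] Mrot [ 0.001 -0.    -1.   ] t 16.2167
```

Call:
{"op": "carry_out", "data": {
  "plan": [
    {"rot": [0,0,0],"xyz": [0,0,0.008],"grip": 255},
    {"rot": [0,0,0],"xyz": [0,0,0.015],"grip": 255},
    {"rot": [0,0,0],"xyz": [0,0,0.02],"grip": 255},
    {"rot": [0,0,0],"xyz": [0,0,0.024],"grip": 255},
    {"rot": [0,0,0],"xyz": [0,0,0.026],"grip": 255},
    {"rot": [0,0,0],"xyz": [0,0,0.0275],"grip": 255},
    {"rot": [0,0,0],"xyz": [0,0,0.0275],"grip": 255},
    {"rot": [0,0,0],"xyz": [0,0,0.0275],"grip": 255}
  ]
}}

```text
clock: 16.88
tool_pos: [0.4749, 0.0752, 0.0709]
eef_rot: [0.986, 0.169, 0.0, 0.0]
contact_force: [-10.2, -1.6, 55.3]
opening: 0.002
finger_force: 27.7
```

```bash
python3 -c "
from h import *
loc()"
```

```text
box x -0.0347 y -0.0469 z 0.0709 bays y -0.138 -0.046 0.046 0.138 F [-10.2  -1.6  55.3] Mrot [ 0.001 -0.    -1.   ] t 16.8833
```

Cover 1 is at its stop with 55 N. Now cover 2.

Call:
{"op": "carry_out", "data": {
  "plan": [
    {"rot": [0,0,0],"xyz": [0,0,-0.04],"grip": 255},
    {"rot": [0,0,0],"xyz": [0,0,-0.08],"grip": 255},
    {"rot": [0,0,0],"xyz": [0,0,-0.12],"grip": 255},
    {"rot": [0,0,0],"xyz": [0,0,-0.135],"grip": 255},
    {"rot": [0,0,0],"xyz": [0,-0.035,-0.135],"grip": 255},
    {"rot": [0,0,0],"xyz": [0,-0.07,-0.135],"grip": 255},
    {"rot": [0,0,0],"xyz": [0,-0.093,-0.135],"grip": 255},
    {"rot": [0,0,0],"xyz": [0,-0.093,-0.135],"grip": 255}
  ]
}}

```text
clock: 17.55
tool_pos: [0.4436, 0.1697, 0.202]
eef_rot: [0.985, 0.174, 0.0, -0.002]
contact_force: [0.5, -0.3, -0.2]
opening: 0.003
finger_force: 0.0
```

Call:
{"op": "carry_out", "data": {
  "plan": [
    {"rot": [0,0,0],"xyz": [0.04,0,0],"grip": 255},
    {"rot": [0,0,0],"xyz": [0.08,0,0],"grip": 255},
    {"rot": [0,0,0],"xyz": [0.12,0,0],"grip": 255},
    {"rot": [0,0,0],"xyz": [0.16,0,0],"grip": 255},
    {"rot": [0,0,0],"xyz": [0.2,0,0],"grip": 255},
    {"rot": [0,0,0],"xyz": [0.2,0,0],"grip": 255},
    {"rot": [0,0,0],"xyz": [0.2,0,0.035],"grip": 255},
    {"rot": [0,0,0],"xyz": [0.2,0,0.07],"grip": 255}
  ]
}}

```text
clock: 18.22
tool_pos: [0.636, 0.2305, 0.1324]
eef_rot: [0.986, 0.169, 0.003, -0.0]
contact_force: [-0.5, 0.4, -1.4]
opening: 0.008
finger_force: 0.0
```

```bash
python3 -c "
from h import *
loc();go(*bay(2),.1,.34)"
```

```text
box x 0.1690 y 0.0458 z 0.1324 bays y -0.138 -0.046 0.046 0.138 F [-0.5  0.4 -1.4] Mrot [ 0.006  0.002 -1.   ] t 18.2167
pos [0.636  0.2305 0.1324] yaw 0.3405 shift [-0.1692 -0.0003  0.0313] rotz 0.0005 F [-0.5  0.4 -1.4] open 0.7 ff 0.0
```

Call:
{"op": "carry_out", "data": {
  "plan": [
    {"rot": [0,0,0],"xyz": [0,0,0.02],"grip": 255},
    {"rot": [0,0,0],"xyz": [0,0,0.038],"grip": 255},
    {"rot": [0,0,0],"xyz": [0,0,0.038],"grip": 255},
    {"rot": [0,0,0],"xyz": [-0.025,0,0.038],"grip": 255},
    {"rot": [0,0,0],"xyz": [-0.05,0,0.038],"grip": 255},
    {"rot": [0,0,0],"xyz": [-0.075,0,0.038],"grip": 255},
    {"rot": [0,0,0],"xyz": [-0.1,0,0.038],"grip": 255}
  ]
}}

```text
clock: 18.8
tool_pos: [0.5409, 0.197, 0.096]
eef_rot: [0.986, 0.169, 0.004, -0.001]
contact_force: [0.7, 0.8, 4.1]
opening: 0.004
finger_force: 1.7
```

Call:
{"op": "carry_out", "data": {
  "plan": [
    {"rot": [0,0,0],"xyz": [-0.025,0,0],"grip": 255},
    {"rot": [0,0,0],"xyz": [-0.05,0,0],"grip": 255},
    {"rot": [0,0,0],"xyz": [-0.075,0,0],"grip": 255},
    {"rot": [0,0,0],"xyz": [-0.1,0,0],"grip": 255},
    {"rot": [0,0,0],"xyz": [-0.1,0,0],"grip": 255},
    {"rot": [0,0,0],"xyz": [-0.1,0,0],"grip": 255}
  ]
}}

```text
clock: 19.3
tool_pos: [0.4446, 0.163, 0.095]
eef_rot: [0.986, 0.17, 0.0, -0.0]
contact_force: [0.4, 0.3, 0.3]
opening: 0.002
finger_force: 0.0
```

Call:
{"op": "carry_out", "data": {
  "plan": [
    {"rot": [0,0,0],"xyz": [0,0,0.008],"grip": 255},
    {"rot": [0,0,0],"xyz": [0,0,0.015],"grip": 255},
    {"rot": [0,0,0],"xyz": [0,0,0.02],"grip": 255},
    {"rot": [0,0,0],"xyz": [0,0,0.024],"grip": 255},
    {"rot": [0,0,0],"xyz": [0,0,0.025],"grip": 255},
    {"rot": [0,0,0],"xyz": [0,0,0.026],"grip": 255},
    {"rot": [0,0,0],"xyz": [0,0,0.026],"grip": 255},
    {"rot": [0,0,0],"xyz": [0,0,0.026],"grip": 255}
  ]
}}

```text
clock: 19.97
tool_pos: [0.4441, 0.163, 0.0711]
eef_rot: [0.986, 0.169, 0.0, -0.0]
contact_force: [-8.0, -2.4, 49.0]
opening: 0.005
finger_force: 24.1
```

```bash
python3 -c "
from h import *
loc()"
```

```text
box x -0.0344 y 0.0462 z 0.0711 bays y -0.138 -0.046 0.046 0.138 F [-8.  -2.4 49. ] Mrot [ 0.001  0.    -1.   ] t 19.9667
```

Cover 2 is shut. Now cover 3.

Call:
{"op": "carry_out", "data": {
  "plan": [
    {"rot": [0,0,0],"xyz": [0,0,-0.04],"grip": 255},
    {"rot": [0,0,0],"xyz": [0,0,-0.08],"grip": 255},
    {"rot": [0,0,0],"xyz": [0,0,-0.12],"grip": 255},
    {"rot": [0,0,0],"xyz": [0,0,-0.135],"grip": 255},
    {"rot": [0,0,0],"xyz": [0,-0.035,-0.135],"grip": 255},
    {"rot": [0,0,0],"xyz": [0,-0.07,-0.135],"grip": 255},
    {"rot": [0,0,0],"xyz": [0,-0.092,-0.135],"grip": 255},
    {"rot": [0,0,0],"xyz": [0,-0.092,-0.135],"grip": 255}
  ]
}}

```text
clock: 20.63
tool_pos: [0.4128, 0.2565, 0.2029]
eef_rot: [0.985, 0.174, 0.001, -0.002]
contact_force: [-0.1, -0.6, -0.5]
opening: 0.003
finger_force: 0.0
```

Call:
{"op": "carry_out", "data": {
  "plan": [
    {"rot": [0,0,0],"xyz": [0.04,0,0],"grip": 255},
    {"rot": [0,0,0],"xyz": [0.08,0,0],"grip": 255},
    {"rot": [0,0,0],"xyz": [0.12,0,0],"grip": 255},
    {"rot": [0,0,0],"xyz": [0.16,0,0],"grip": 255},
    {"rot": [0,0,0],"xyz": [0.2,0,0],"grip": 255},
    {"rot": [0,0,0],"xyz": [0.2,0,0],"grip": 255},
    {"rot": [0,0,0],"xyz": [0.2,0,0.035],"grip": 255},
    {"rot": [0,0,0],"xyz": [0.2,0,0.07],"grip": 255}
  ]
}}

```text
clock: 21.3
tool_pos: [0.6055, 0.3171, 0.1333]
eef_rot: [0.986, 0.169, 0.003, -0.001]
contact_force: [-0.4, 0.1, -1.7]
opening: 0.009
finger_force: 0.0
```

```bash
python3 -c "
from h import *
loc();go(*bay(3),.1,.34)"
```

```text
box x 0.1691 y 0.1376 z 0.1333 bays y -0.138 -0.046 0.046 0.138 F [-0.4  0.1 -1.7] Mrot [ 0.006  0.002 -1.   ] t 21.3
pos [0.6055 0.3171 0.1333] yaw 0.3397 shift [-0.1693 -0.0003  0.0322] rotz -0.0003 F [-0.4  0.1 -1.7] open 0.8 ff 0.0
```

Call:
{"op": "carry_out", "data": {
  "plan": [
    {"rot": [0,0,0],"xyz": [0,0,0.02],"grip": 255},
    {"rot": [0,0,0],"xyz": [0,0,0.038],"grip": 255},
    {"rot": [0,0,0],"xyz": [0,0,0.038],"grip": 255},
    {"rot": [0,0,0],"xyz": [-0.025,0,0.038],"grip": 255},
    {"rot": [0,0,0],"xyz": [-0.05,0,0.038],"grip": 255},
    {"rot": [0,0,0],"xyz": [-0.075,0,0.038],"grip": 255},
    {"rot": [0,0,0],"xyz": [-0.1,0,0.038],"grip": 255}
  ]
}}

```text
clock: 21.88
tool_pos: [0.5102, 0.2838, 0.0969]
eef_rot: [0.986, 0.169, 0.003, -0.001]
contact_force: [0.9, 0.6, 3.6]
opening: 0.002
finger_force: 1.7
```

Call:
{"op": "carry_out", "data": {
  "plan": [
    {"rot": [0,0,0],"xyz": [-0.025,0,0],"grip": 255},
    {"rot": [0,0,0],"xyz": [-0.05,0,0],"grip": 255},
    {"rot": [0,0,0],"xyz": [-0.075,0,0],"grip": 255},
    {"rot": [0,0,0],"xyz": [-0.1,0,0],"grip": 255},
    {"rot": [0,0,0],"xyz": [-0.1,0,0],"grip": 255},
    {"rot": [0,0,0],"xyz": [-0.1,0,0],"grip": 255}
  ]
}}

```text
clock: 22.38
tool_pos: [0.4139, 0.2499, 0.096]
eef_rot: [0.985, 0.17, 0.001, -0.0]
contact_force: [0.8, 0.7, 0.3]
opening: 0.007
finger_force: 0.0
```

Call:
{"op": "carry_out", "data": {
  "plan": [
    {"rot": [0,0,0],"xyz": [0,0,0.008],"grip": 255},
    {"rot": [0,0,0],"xyz": [0,0,0.015],"grip": 255},
    {"rot": [0,0,0],"xyz": [0,0,0.02],"grip": 255},
    {"rot": [0,0,0],"xyz": [0,0,0.024],"grip": 255},
    {"rot": [0,0,0],"xyz": [0,0,0.025],"grip": 255},
    {"rot": [0,0,0],"xyz": [0,0,0.026],"grip": 255},
    {"rot": [0,0,0],"xyz": [0,0,0.026],"grip": 255},
    {"rot": [0,0,0],"xyz": [0,0,0.026],"grip": 255}
  ]
}}

```text
clock: 23.05
tool_pos: [0.4134, 0.2498, 0.0714]
eef_rot: [0.986, 0.169, -0.0, -0.0]
contact_force: [-7.6, -2.5, 38.2]
opening: 0.005
finger_force: 19.2
```

Call:
{"op": "carry_out", "data": {
  "plan": [
    {"rot": [0,0,0],"xyz": [0,0,-0.04],"grip": 255},
    {"rot": [0,0,0],"xyz": [0,0,-0.08],"grip": 255},
    {"rot": [0,0,0],"xyz": [-0.03,0,-0.1],"grip": 255},
    {"rot": [0,0,0],"xyz": [-0.06,0.02,-0.1],"grip": 255},
    {"rot": [0,0,0],"xyz": [-0.06,0.06,-0.1],"grip": 255},
    {"rot": [0,0,0],"xyz": [-0.06,0.1,-0.1],"grip": 255},
    {"rot": [0,0,0],"xyz": [-0.06,0.14,-0.1],"grip": 255},
    {"rot": [0,0,0],"xyz": [-0.06,0.16,-0.1],"grip": 255}
  ]
}}

```text
clock: 23.72
tool_pos: [0.4129, 0.0745, 0.169]
eef_rot: [0.986, 0.167, 0.001, 0.001]
contact_force: [-0.1, 0.1, 0.1]
opening: 0.01
finger_force: 0.0
```

Run:
```python
from h import *
loc()
im=shot('top'); sc=shot('scene')
o=np.zeros((600,800,3),np.uint8); o[:300,:480]=cv2.resize(im[140:290,110:350],(480,300)); o[300:600,:480]=cv2.resize(sc[150:300,190:430],(480,300)); cv2.imwrite('pics/v.png',o)
for nm in('top','scene'):
    I=cv2.imread(f'pics/{nm}0.png')if nm=='top' else sc
    m=cv2.inRange(cv2.cvtColor(I,cv2.COLOR_BGR2HSV),(0,200,60),(5,255,255))
    m2=np.zeros_like(m); a=(slice(175,225),slice(314,340)) if nm=='top' else (slice(205,245),slice(205,240)); m2[a]=m[a]
    ys,xs=np.nonzero(m2); (u,v),wh,an=cv2.minAreaRect(np.c_[xs,ys].astype(np.float32)); p=px2w(nm,u,v,.073); print(nm,u,v,wh,an,p.round(4),'box',((p[:2]-C)@BX).round(4),((p[:2]-C)@BY).round(4))
```

```text
box x -0.0934 y -0.0269 z 0.1690 bays y -0.138 -0.046 0.046 0.138 F [-0.1  0.1  0.1] Mrot [ 0.002 -0.002 -1.   ] t 23.7167
top 325.1206970214844 204.05174255371094 (26.183042526245117, 6.499336242675781) 68.19859313964844 [ 0.5471 -0.1363  0.073 ] box -0.0372 -0.2704
scene 225.22100830078125 224.17166137695312 (22.143115997314453, 6.485705852508545) 58.392494201660156 [ 0.552  -0.1349  0.073 ] box -0.0321 -0.2707
```

View pics/v.png

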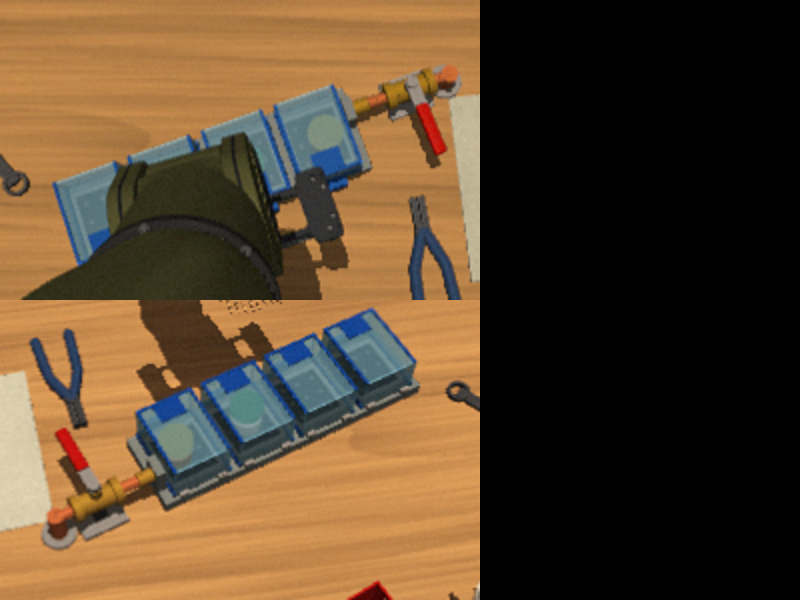

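All four covers look shut, with the yellow and green jars under bays 0 and 1. The lever is red at (225,224) in the scene image and still across the pipe. Next I'll move to the +y side of the lever.

Call:
{"op": "carry_out", "data": {
  "plan": [
    {"rot": [0,0,0],"xyz": [0.01,0.04,0],"grip": 255},
    {"rot": [0,0,0],"xyz": [0.02,0.08,0],"grip": 255},
    {"rot": [0,0,0],"xyz": [0.03,0.12,0],"grip": 255},
    {"rot": [0,0,0],"xyz": [0.04,0.16,0],"grip": 255},
    {"rot": [0,0,0],"xyz": [0.049,0.203,0.0],"grip": 255},
    {"rot": [0,0,0],"xyz": [0.049,0.203,0.02],"grip": 255},
    {"rot": [0,0,0],"xyz": [0.049,0.203,0.05],"grip": 255},
    {"rot": [0,0,0],"xyz": [0.049,0.203,0.05],"grip": 255}
  ]
}}

```text
clock: 24.48
tool_pos: [0.5229, -0.0951, 0.1148]
eef_rot: [0.986, 0.17, -0.003, -0.001]
contact_force: [-0.8, 0.4, -0.1]
opening: 0.004
finger_force: 0.0
```

```bash
python3 -c "
from h import *
loc();go(*(C+BX*-.046+BY*-.232),.061,.34)"
```

```text
box x -0.0463 y -0.2234 z 0.1148 bays y -0.138 -0.046 0.046 0.138 F [-0.8  0.4 -0.1] Mrot [-0.007  0.002 -1.   ] t 24.4833
pos [ 0.5229 -0.0951  0.1148] yaw 0.3408 shift [0.0006 0.0088 0.0538] rotz 0.0008 F [-0.8  0.4 -0.1] open 0.3 ff 0.0
```

Call:
{"op": "carry_out", "data": {
  "plan": [
    {"rot": [0,0,0],"xyz": [0,0.006,0.02],"grip": 255},
    {"rot": [0,0,0],"xyz": [0,0.006,0.04],"grip": 255},
    {"rot": [0,0,0],"xyz": [0,0.006,0.053],"grip": 255},
    {"rot": [0,0,0],"xyz": [0,0.006,0.053],"grip": 255},
    {"rot": [0,0,0],"xyz": [0,0.006,0.053],"grip": 255}
  ]
}}

```text
clock: 24.9
tool_pos: [0.5268, -0.1002, 0.0664]
eef_rot: [0.985, 0.17, -0.0, -0.0]
contact_force: [0.4, 0.1, 0.2]
opening: 0.003
finger_force: 0.0
```

```bash
python3 -c "
from h import *
loc()"
```

```text
box x -0.0443 y -0.2295 z 0.0664 bays y -0.138 -0.046 0.046 0.138 F [0.4 0.1 0.2] Mrot [-0.001  0.001 -1.   ] t 24.9
```

Call:
{"op": "carry_out", "data": {
  "plan": [
    {"rot": [0,0,0],"xyz": [0,0.0,0.004],"grip": 255},
    {"rot": [0,0,0],"xyz": [0,0.015,0.004],"grip": 255},
    {"rot": [0,0,0],"xyz": [-0.003,0.033,0.004],"grip": 255},
    {"rot": [0,0,0],"xyz": [-0.004,0.052,0.004],"grip": 255},
    {"rot": [0,0,0],"xyz": [0.001,0.071,0.004],"grip": 255},
    {"rot": [0,0,0],"xyz": [0.014,0.089,0.004],"grip": 255},
    {"rot": [0,0,0],"xyz": [0.031,0.103,0.004],"grip": 255},
    {"rot": [0,0,0],"xyz": [0.053,0.111,0.004],"grip": 255}
  ]
}}

```text
clock: 25.57
tool_pos: [0.6123, -0.1908, 0.0632]
eef_rot: [0.986, 0.168, -0.002, 0.0]
contact_force: [-2.8, -0.2, 0.2]
opening: 0.008
finger_force: 1.2
```

```bash
python3 -c "
from h import *
loc(); s=shot('scene'); cv2.imwrite('pics/v2.png',cv2.resize(s[170:290,150:330],None,fx=3,fy=3))"
```

```text
box x 0.0061 y -0.3435 z 0.0632 bays y -0.138 -0.046 0.046 0.138 F [-2.8 -0.2  0.2] Mrot [-0.003 -0.001 -1.   ] t 25.5667
```

View pics/v2.png

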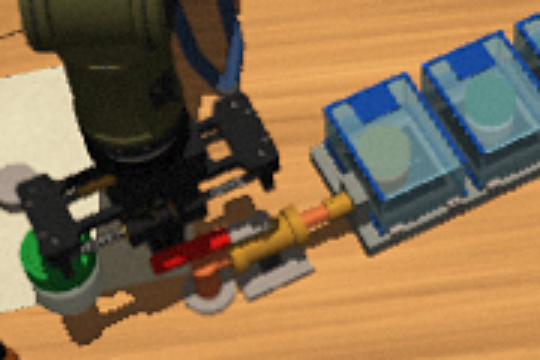

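The lever is nearly along the pipe, and the gripper body passes above the bystander jar. I'll push on to the stop.

Call:
{"op": "carry_out", "data": {
  "plan": [
    {"rot": [0,0,0],"xyz": [0.004,0,0],"grip": 255},
    {"rot": [0,0,0],"xyz": [0.007,0,0],"grip": 255},
    {"rot": [0,0,0],"xyz": [0.01,0,0],"grip": 255},
    {"rot": [0,0,0],"xyz": [0.01,0,0],"grip": 255},
    {"rot": [0,0,0],"xyz": [0.01,0,0],"grip": 255}
  ]
}}

```text
clock: 26.03
tool_pos: [0.6154, -0.1901, 0.0628]
eef_rot: [0.986, 0.168, -0.007, 0.002]
contact_force: [-13.1, -7.0, 9.4]
opening: 0.003
finger_force: 7.4
```

```bash
python3 -c "
from h import *
loc()"
```

```text
box x 0.0092 y -0.3439 z 0.0628 bays y -0.138 -0.046 0.046 0.138 F [-13.1  -7.    9.4] Mrot [-0.014 -0.006 -1.   ] t 26.0333
```

About 15 N at exactly the predicted stop, so the valve is fully open. I'll back off and lift.

Call:
{"op": "carry_out", "data": {
  "plan": [
    {"rot": [0,0,0],"xyz": [-0.01,0,0],"grip": 255},
    {"rot": [0,0,0],"xyz": [-0.025,0,0],"grip": 255},
    {"rot": [0,0,0],"xyz": [-0.025,0,-0.03],"grip": 255},
    {"rot": [0,0,0],"xyz": [-0.025,0,-0.07],"grip": 255},
    {"rot": [0,0,0],"xyz": [-0.04,0,-0.11],"grip": 255},
    {"rot": [0,0,0],"xyz": [-0.08,0,-0.13],"grip": 255},
    {"rot": [0,0,0],"xyz": [-0.12,0,-0.15],"grip": 255},
    {"rot": [0,0,0],"xyz": [-0.16,0,-0.15],"grip": 255}
  ]
}}

```text
clock: 26.7
tool_pos: [0.4785, -0.2372, 0.2163]
eef_rot: [0.985, 0.171, 0.004, 0.002]
contact_force: [-0.9, -1.2, -0.4]
opening: 0.004
finger_force: 0.0
```

Call:
{"op": "carry_out", "data": {
  "plan": [
    {"rot": [0,0,0],"xyz": [0,0,0],"grip": 255},
    {"rot": [0,0,0],"xyz": [0,0,0],"grip": 255}
  ]
}}

```text
clock: 26.87
tool_pos: [0.4745, -0.2382, 0.2135]
eef_rot: [0.986, 0.168, 0.0, 0.001]
contact_force: [1.3, 0.8, 0.1]
opening: 0.004
finger_force: 0.0
```

```bash
python3 -c "
from h import *
loc(); s=shot('scene'); t=shot('top'); o=np.zeros((600,800,3),np.uint8); o[:300,:500]=cv2.resize(s[150:300,80:330],(500,300)); o[300:,:500]=cv2.resize(s[150:270,230:430],(500,300)); o[:300,500:]=cv2.resize(t[150:250,240:340],(300,300)); o[300:,500:]=cv2.resize(t[170:270,120:220],(300,300)); cv2.imwrite('pics/end.png',o)"
```

```text
box x -0.1396 y -0.3422 z 0.2135 bays y -0.138 -0.046 0.046 0.138 F [1.3 0.8 0.1] Mrot [ 0.001 -0.002 -1.   ] t 26.8667
```

View pics/end.png

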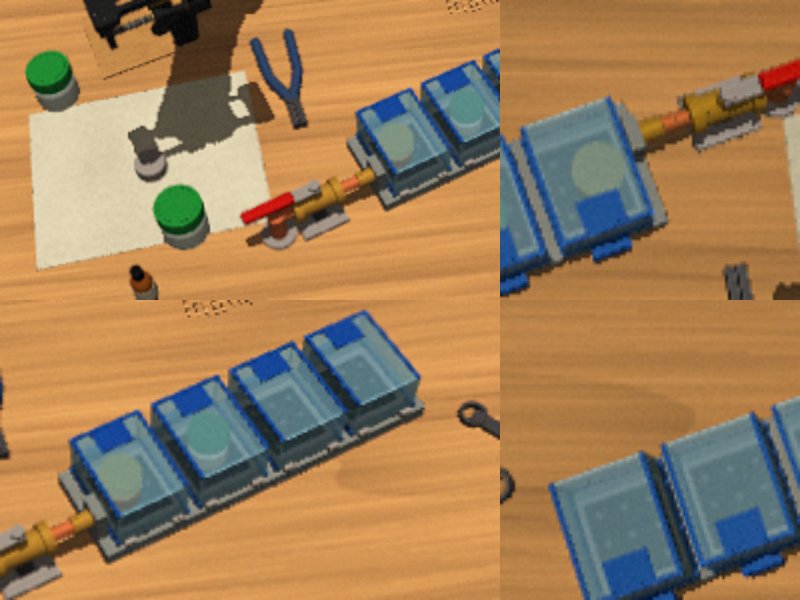

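Covers 0 to 3 are all flush and shut, the jars stand upright in bays 0 and 1, and the lever lies along the pipe at (270,208). The bystanders haven't moved, so I'm handing in.

```bash
python3 -c "
from h import *
print(r.finish_job())"
```

```text
the job is handed in; nothing more can be done
None
```

The job is handed in: the two jars that were out (green in bay 1, yellow in bay 0) are upright in the dry-air box, all four covers were pressed shut to their stops, and the valve lever was then turned to its fully open stop.

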